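# Set the kitchen timer by its clicks

## Robot

A 6-joint arm with a two-finger parallel gripper is mounted at the origin on a cart in front of the work surface, level with it; the furniture and walls round the work are solid. World frame = base frame: x ahead of the robot, y to its left, z up, the work surface at z = 0. Lengths are in m, angles in rad, forces in N, time in s.
With the tool pointing down it reaches from about 0.325 to 1 m from the base axis. Payload 5.1 kg.
Tool frame: the origin (TCP) lies between the finger pads; the fingertips stand 25 mm ahead of it and the grasp point (between the pads) lies 6 mm ahead of it; z points along the fingers, y is the line along which they close (so a half turn about z gives the same grasp; the last joint's range is limited). The gripper opens to 85 mm and grips with 20 to 120 N. Pads are 22 mm wide; open, the fingers measure 114 mm over their backs; the gripper's body (76 mm by 85 mm) begins 54 mm behind the grasp point. The pads swing forward as they close: fully open they stand 13 mm farther back than shut.
Start: joints at [1.166, 0.124, 1.65, -0, 1.367, -0.083], TCP at [0.206, 0.617, 0.256] pointing down, gripper open.
Joint ranges: [-2.61, 2.61], [-1.02, 2.33], [0.03, 2.71], [-1.35, 4.49], [0.32, 2.68], [-2.91, 2.91]. Speed limits (rad/s): [2.57, 2.57, 3.14, 3.14, 3.14, 3.14].

## Interface

Orientations are given as a unit quaternion [x, y, z, w].
In Python, from station import bot, vision, observe gives the robot as it stands (bot), with the cameras (vision) and the readings as plain functions.
- The arm moves only by the tool drive_effector, called after "Request:" as name(argument=value, ...), one argument or row to a line, values as JSON. Schema: {"type":"object","properties":{"offsets":{"type":"array","items":{"type":"array","items":{"type":"array","items":{"type":"number"},"minItems":4,"maxItems":4},"minItems":1,"maxItems":20},"minItems":1,"maxItems":1},"finger_gap":{"type":"number"},"grip_n":{"type":"number"},"only":{"type":"string"},"quiet":{"type":"boolean"},"lines":{"type":"string"}},"required":["offsets"],"additionalProperties":false}. offsets is a list that holds a single list of rows (three levels of brackets), with 1 to 20 rows, each of 4 numbers: dx, dy, dz in m, then a turn about the tool's z in rad; each row is the pose to reach, as a shift and turn from the pose commanded when the call began, along the tool's axes at that moment; what a row does not reach only later rows make up. A row lasts 1/10 s, in which the tool goes at most 0.05 m and 0.15 rad, less where a joint would pass 70% of its speed; a pose out of reach is approached as far as the arm can. finger_gap is the finger opening in m, set as the call begins (left out keeps the last). The fingers move at their own pace and stop on an object; grip_n is the grip in N (left out, the last holds). Time passes only in rows, so rows that do not move let the fingers close. The tool returns the time, the measured TCP pose, the force, the opening and the grip force at its end. only (a regular expression) keeps the lines of the reply that match it, lines (a string "A,B") keeps lines A to B, and quiet returns only ok. Input that does not fit is refused with a message, and nothing moves.
- observe(): the state, without advancing time (a new reading comes with each control period).
- vision.get_image(name): name is "side" or "top" or "wrist"; returns a dict with "image" (480x640x3 uint8, red, green, blue), "fovy" (degrees; the focal length in pixels is half the picture's height over the tangent of half this angle, whatever the lens; pixels are square), "cx", "cy" (the principal point, pixels), "rvec" (rotation vector, rad) and "tvec" (3), from world to camera coordinates, as OpenCV has them; the wrist camera has in their place "mount" (4x4, takes a point from camera to tool coordinates, whose origin is the TCP and whose axes are the flange's). Camera axes: x right, y down, z forward; pixel columns grow to the right and rows downward; lengths in m; the calibration is good to about 2 mm. A picture is of the moment at which its call begins: read the wrist's pose just before it. There is no depth.
- bot.job_done(): hands the job in; it is judged then, once.
The state is a dict: "time_s": time; "joints": joint angles; "joint_velocities": joint speeds; "joint_efforts": joint torques, N m; "position": TCP position; "tool_rot": TCP orientation; "force": force on the tool from outside, world axes, zero at the start; "moment": the same for the moment, N m; "opening": finger opening in m; "grip_force": force on a finger pad.
Only numpy, scipy, OpenCV 4.12 (cv2) and the standard library are available. Lean on these libraries where they do the work, as an engineer would, in place of code of your own. Each camera call takes 0.05 s, during which the arm holds its last target. There are 200 camera calls.

## Task

Set the wind-up timer on the blue base to its third click: turn its red dial anticlockwise (seen from above) until the black pointer tip of its grip rests at the third white line after the white dot, counting the dot as zero. The dial may already stand at the dot, or at the first or second line. Leave the timer on the yellow base as it is, and let go when done.

Things in the scene. Friction and masses are not known exactly. Their poses are not given: they have to be found in the camera images.
- blue_base: Fixed round blue base, 100 mm across, 8 mm high, with a red-topped white wind-up timer (66 mm across, top 62 mm above the worktop) fixed at its centre. Origin: centre of its underside, on the worktop. Its x axis points to the white dot (zero); white lines follow every 25 degrees anticlockwise. Its z axis, straight up, is the dial's axis.
- blue_timer_dial (a joint): Angle of the blue-base timer's dial from the white dot, rad, growing anticlockwise from above; range 0 to 5.76. It clicks every 25 degrees (0.436 rad) and settles into the nearest click when let go; third click = 1.309. Starts near click 0, 1 or 2. Turning takes under 0.2 N m.
- blue_pointer (a point): Black tip of the blue-base dial's grip, 24 mm from the dial's axis, 56 mm above the worktop. The grip is an upright bar along the dial's diameter: 48 mm long, 6 mm thick, from 48 to 60 mm above the worktop, with a 24 mm round hub at its middle. It stands over the red dome of the dial and can be pinched across its two ends (the other is white).
- yellow_pointer (a point): The same point on the other, identical timer, which stands on a yellow base of the same make: black tip of its dial's grip, 24 mm from its axis and 56 mm above the worktop. This dial must not be turned.

How it is judged:
At the end, for the whole second after the job is handed in: The dial of the timer on the blue base is at rest within 10 degrees of its third click (1.309 rad), and the dial of the timer on the yellow base is where it was (its pointer within 8 mm) (value of joint blue_timer_dial between 1.134 and 1.484 rad and velocity of joint blue_timer_dial between -0.1 and 0.1 rad/s and distance of yellow_pointer from where it was at the start of the episode below 0.008 m); the robot touches nothing.
It fails at once if the dial of the timer on the yellow base is turned (its pointer moves 8 mm or more) (distance of yellow_pointer from where it was at the start of the episode above 0.008 m).
It also fails if it takes over 32 s, if anything falls off the work surface, if the arm or the gripper's body presses on something with over 40 N, if the wrist force passes 120 N, or if a joint passes its speed limit or range.

## Working session

There is one attempt and no reset: what is moved stays moved. The work goes in short steps, Python scripts to look and compute and a tool call to move; the robot and the scene stay as the last step left them, time stands still between calls to the robot, and variables do not carry over. Pictures are saved under pics/ and viewed, at most 10 in all, crops included, and the job is handed in when it is done.

```bash
mkdir -p pics
```

Create h.py:
```python
import numpy as np, cv2
from station import bot, vision, observe
def cam(n):
    s=observe(); d=vision.get_image(n); im=d["image"]
    f=240/np.tan(np.radians(d["fovy"])/2)
    if n=="wrist":
        T=np.eye(4); 
        from scipy.spatial.transform import Rotation as R
        T[:3,:3]=R.from_quat(s["tool_rot"]).as_matrix(); T[:3,3]=s["position"]
        M=T@np.array(d["mount"]); Rcw=M[:3,:3]; c=M[:3,3]
    else:
        Rm=cv2.Rodrigues(np.array(d["rvec"],float))[0]; Rcw=Rm.T; c=-Rm.T@np.array(d["tvec"],float).ravel()
    return dict(im=im,f=f,cx=d["cx"],cy=d["cy"],R=Rcw,c=c)
def ray(k,u,v):
    r=k["R"]@np.array([(u-k["cx"])/k["f"],(v-k["cy"])/k["f"],1]); return r/np.linalg.norm(r)
def onz(k,u,v,z):
    r=ray(k,u,v); return k["c"]+r*(z-k["c"][2])/r[2]
def proj(k,p):
    q=k["R"].T@(np.array(p)-k["c"]); return q[:2]/q[2]*k["f"]+[k["cx"],k["cy"]]
def tri(k1,a,k2,b):
    r1,r2=ray(k1,*a),ray(k2,*b); s=np.linalg.lstsq(np.c_[r1,-r2],k2["c"]-k1["c"],rcond=None)[0]
    p,q=k1["c"]+s[0]*r1,k2["c"]+s[1]*r2; return (p+q)/2,np.linalg.norm(p-q)
```

Run:
```python
from h import *
ims=[]
for n in ["top","side","wrist"]:
    k=cam(n); cv2.imwrite(f"pics/{n}0.png",k["im"][...,::-1]); ims.append(k["im"][...,::-1]); print(n,k["c"],k["f"],k["R"][:,2])
cv2.imwrite("pics/all.png",cv2.resize(np.vstack([np.hstack(ims[:2]),np.hstack([ims[2],ims[2]*0])]),(800,600),interpolation=cv2.INTER_AREA))
print(observe())
```

```text
top [0.31372335 0.00157246 1.00305789] 517.4243293655484 [ 0.18113194  0.0099099  -0.98340888]
side [ 0.38606525 -0.75460094  0.49678288] 486.03508976148055 [ 0.10522495  0.87324754 -0.47577983]
wrist [0.1306114  0.64209382 0.37267592] 370.77682804433033 [ 0.28972755 -0.10034826 -0.95183411]
{'time_s': 0.15, 'joints': array([ 1.16637163e+00,  1.24365812e-01,  1.65136680e+00, -1.78671072e-05,
        1.36749451e+00, -8.26284106e-02]), 'joint_velocities': array([ 8.28552472e-06, -1.66842067e-03, -4.24205509e-03, -9.79909541e-05,
        9.36175430e-04,  9.38781331e-04]), 'joint_efforts': array([ 4.57334481e-04, -4.24230337e+01, -3.66010237e+01, -3.21845710e-05,
        4.59698625e-03, -3.28619376e-05]), 'position': array([0.20545386, 0.61621726, 0.25532472]), 'tool_rot': array([ 1.60202973e-01,  9.87083755e-01, -7.95227817e-04, -1.88566404e-04]), 'force': array([-0.38862261, -0.17402204,  0.33627913]), 'moment': array([ 0.00815066,  0.01296582, -0.02372917]), 'grip_force': 0.0, 'opening': 0.08526000126375533}
```

View pics/all.png

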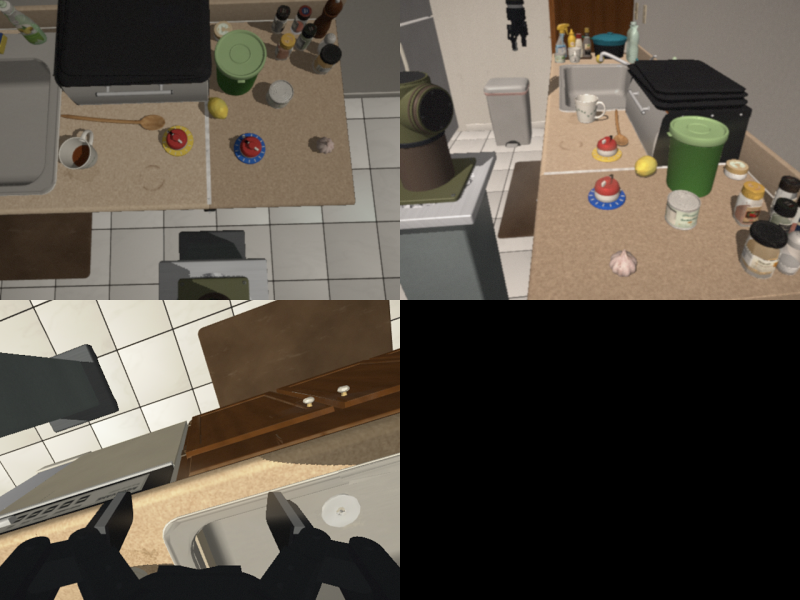

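The top view shows the blue timer near full-image pixel (400,238) and the yellow one near (283,222). In the side view they are near (331,310) and (330,240). Next I'll zoom in on the blue timer and measure it.

Run:
```python
from h import *
out=[]
ks={}
for n,(x,y) in dict(top=(400,238),side=(331,310)).items():
    k=cam(n); ks[n]=k; im=k["im"]; hsv=cv2.cvtColor(im,cv2.COLOR_RGB2HSV)
    def big(m):
        c=cv2.findContours(m,cv2.RETR_EXTERNAL,cv2.CHAIN_APPROX_NONE)[0]
        c=[q for q in c if abs(q[:,0].mean(0)-[x,y]).max()<45]
        return np.vstack(c)[:,0]
    b=big(cv2.inRange(hsv,(100,120,50),(125,255,255)))
    r=big(cv2.bitwise_or(cv2.inRange(hsv,(0,140,60),(8,255,255)),cv2.inRange(hsv,(172,140,60),(180,255,255))))
    k["b"]=b;k["r"]=r
    # base rim: rays to z=8mm, circle fit
    P=np.array([onz(k,u,v,.008)[:2] for u,v in cv2.convexHull(b)[:,0]])
    (cx,cy),rr=cv2.minEnclosingCircle(P.astype(np.float32)); print(n,"base",cx,cy,rr)
    k["red"]=(r.max(0)+r.min(0))/2; print("red box",r.min(0),r.max(0))
    s=im[y-50:y+40,x-45:x+45,::-1]; out.append(cv2.resize(s,(400,400),interpolation=cv2.INTER_CUBIC))
print(tri(ks["top"],ks["top"]["red"],ks["side"],ks["side"]["red"]))
cv2.imwrite("pics/zoom.png",np.hstack(out))
```

```text
top base 0.482181191444397 -0.12340625375509262 0.048152707517147064
red box [386 219] [417 250]
side base 0.4829622507095337 -0.13276012241840363 0.04801350459456444
red box [312 283] [349 312]
(array([ 0.48230453, -0.12489129,  0.03754574]), np.float64(0.0009665872622330929))
```

View pics/zoom.png

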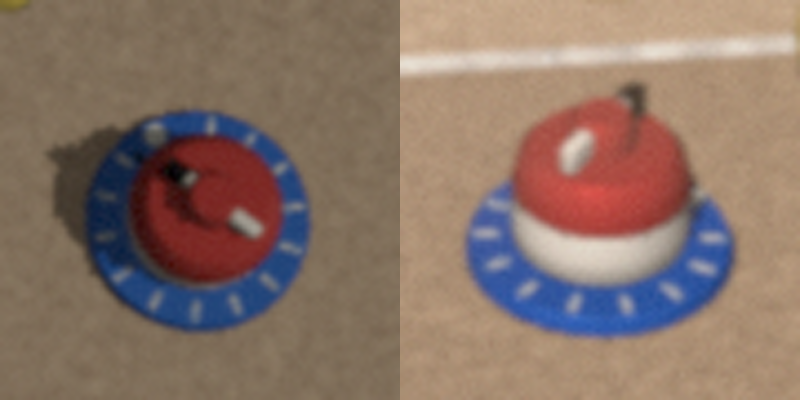

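The zoom shows the dot at top-zoom (155,133). The black tip is near (170,170) and the white end near (247,223). I'll turn these into angles, and measure the grip's height from the two views using its black and white ends.

Run:
```python
from h import *
t=cam("top");s=cam("side")
T=lambda a,b:(355+(a+.5)/400*90-.5,188+(b+.5)/400*90-.5)
S=lambda a,b:(286+(a+.5)/400*90-.5,260+(b+.5)/400*90-.5)
ang=lambda p,c:np.degrees(np.arctan2(*(p-c)[1::-1]))
print("white",tri(t,T(246,223),s,S(576,152-0) if 0 else S(176,152)))
print("black",tri(t,T(172,170),s,S(232,100)))
w=onz(t,*T(246,223),.056);b=onz(t,*T(174,171),.056);d=onz(t,*T(155,133),.009)
c=np.array([.4822,-.1234,0])
print(w,b,"grip ang",ang(b,w),ang(b,c), "mid",(w+b)/2); print("dot",d,ang(d,c),np.hypot(*(d-c)[:2]))
for q in [(122,158),(105,195),(103,237),(120,277),(155,300),(211,125)]: print(ang(onz(t,*T(*q),.008),c))
```

```text
white (array([ 0.47223277, -0.13795222,  0.05480323]), np.float64(0.0001309570624092472))
black (array([ 0.49612403, -0.10824213,  0.05497483]), np.float64(0.0011219348803074482))
[ 0.47196642 -0.13777335  0.056     ] [ 0.49490583 -0.10890545  0.056     ] grip ang 51.52815983118221 48.762397267065396 mid [ 0.48343613 -0.1233394   0.056     ]
dot [ 0.52119603 -0.10686283  0.009     ] 22.980503141038394 0.04235762673966962
47.9474513227096
73.10918495453556
99.0850442476431
125.21637222211564
150.35193204379627
-11.311118082824633
```

The dot is at 23° and the grip at about 50°, so the dial stands at click 1. The target is +50° anticlockwise. The grip centre is at (0.483,-0.1235) and measured about 55 mm high.

Create go.py:
```python
import sys; from h import *
from scipy.spatial.transform import Rotation as R
# target x y z, bar angle deg -> shift in tool axes and turn
x,y,z,a=map(float,sys.argv[1:]); s=observe(); r=R.from_quat(s["tool_rot"]); M=r.as_matrix()
cur=np.degrees(np.arctan2(M[1,1],M[0,1])); d=(a-cur+90)%180-90
print(s["time_s"],s["position"],"yaw",cur,"shift",M.T@(np.array([x,y,z])-s["position"]),"turn",-np.radians(d),"zaxis",M[:,2])
```

```bash
python3 go.py .483 -.1235 .22 50
```

```text
0.35 [0.20555905 0.616515   0.25606371] yaw 71.56379000321314 shift [-0.49723209 -0.6142791   0.03630034] turn 0.37635913476470795 zaxis [-1.77438695e-04 -3.86291101e-04 -9.99999910e-01]
```

Request:
drive_effector(
  offsets=[
    [[-0.03,-0.037,0,0.02],[-0.06,-0.074,0,0.04],[-0.09,-0.111,0,0.06],[-0.12,-0.148,0,0.08],[-0.15,-0.185,0,0.1],[-0.18,-0.222,0,0.12],[-0.21,-0.259,0,0.15],[-0.24,-0.297,0,0.18],[-0.27,-0.334,0,0.2],[-0.3,-0.371,0,0.22],[-0.33,-0.408,0,0.25],[-0.36,-0.445,0,0.28],[-0.39,-0.482,0,0.3],[-0.42,-0.519,0.01,0.32],[-0.45,-0.556,0.02,0.34],[-0.48,-0.593,0.03,0.36],[-0.497,-0.614,0.036,0.376],[-0.497,-0.614,0.036,0.376],[-0.497,-0.614,0.036,0.376],[-0.497,-0.614,0.036,0.376]],
  ],
  finger_gap=0.085,
  grip_n=40,
)

```text
time_s: 2.35
position: [0.4828, -0.1222, 0.2206]
tool_rot: [0.341, 0.94, 0.0, 0.0]
force: [-0.7, -0.0, -0.0]
opening: 0.0847
grip_force: 0.0
```

```bash
python3 go.py .483 -.1235 .12 50
```

Run:
```python
from h import *
k=cam("wrist"); cv2.imwrite("pics/w1.png",k["im"][...,::-1]); print(proj(k,[.483,-.1235,.055]))
```

```text
2.35 [ 0.48278332 -0.12223963  0.2206429 ] yaw 50.079277838669334 shift [-0.00095523 -0.0008649   0.10064278] turn 0.0013836593086446387 zaxis [ 3.88630353e-04  1.58471886e-04 -9.99999912e-01]
[317.73990808 224.82942321]
```

View pics/w1.png

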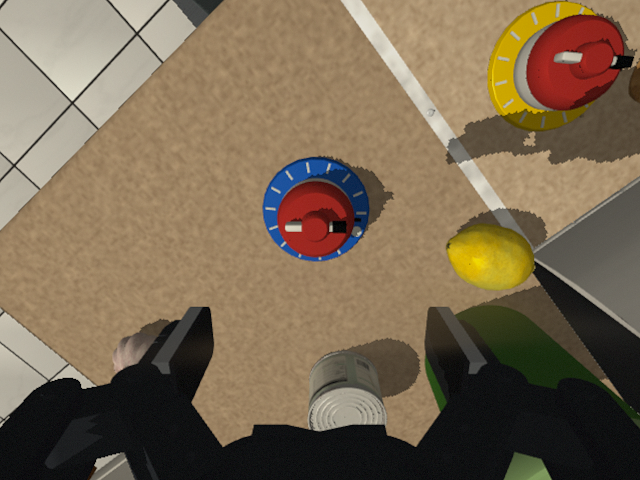

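The wrist view shows the white end at (293,228), the hub at (315,227) and the black tip at (340,228), so the bar lies along the closing line. The can and the bin are far enough away. I'll refine the position from this view.

Run:
```python
from h import *
k=cam("wrist");t=cam("top")
h=cv2.cvtColor(k["im"],cv2.COLOR_RGB2HSV)[195:260,278:352]
r=cv2.inRange(h,(0,0,140),(180,80,255))[24:40,5:28]; b=cv2.inRange(h,(0,0,0),(180,255,45))[24:40,45:]
W=np.argwhere(r).mean(0)[::-1]+[283,219]; B=np.argwhere(b).mean(0)[::-1]+[323,219]
print(W,B,np.argwhere(r).min(0),np.argwhere(r).max(0),np.argwhere(b).min(0),np.argwhere(b).max(0))
w=onz(k,*W,.057);p=onz(k,*B,.057);print(w,p,(w+p)/2,np.degrees(np.arctan2(*(p-w)[1::-1])))
T=lambda a,b:(355+(a+.5)/400*90-.5,188+(b+.5)/400*90-.5)
print(tri(k,W,t,T(246,223)),tri(k,B,t,T(174,171)))
```

```bash
python3 go.py .483 -.1235 .068 50
```

```text
[292.80582524 227.73786408] [338.91216216 226.06081081] [6 2] [12 17] [2 9] [13 22]
[ 0.47187739 -0.13962384  0.057     ] [ 0.49417442 -0.11080987  0.057     ] [ 0.4830259  -0.12521686  0.057     ] 52.2663352800453
(array([ 0.46834772, -0.13464405,  0.07729878]), np.float64(0.00011876932159457978)) (array([ 0.49369746, -0.10936655,  0.06033356]), np.float64(0.002075293771337105))
2.5 [ 0.48288678 -0.12202444  0.22084787] yaw 50.12326262995933 shift [-0.00090229 -0.00111507  0.1528483 ] turn 0.0021513387374576744 zaxis [ 8.87743253e-04 -2.70423241e-04 -9.99999569e-01]
```

Request:
drive_effector(
  offsets=[
    [[-0.001,-0.002,0.03,0],[-0.001,-0.002,0.06,0],[-0.001,-0.002,0.09,0],[-0.001,-0.002,0.11,0],[-0.001,-0.002,0.125,0],[-0.001,-0.002,0.135,0],[-0.001,-0.002,0.143,0],[-0.001,-0.002,0.15,0],[-0.001,-0.002,0.15,0],[-0.001,-0.002,0.15,0]],
  ],
  finger_gap=0.085,
  grip_n=40,
)

```text
time_s: 3.5
position: [0.4828, -0.1254, 0.0709]
tool_rot: [0.342, 0.94, -0.0, 0.0]
force: [0.8, 0.4, 0.6]
opening: 0.0849
grip_force: 0.0
```

Run:
```python
from h import *
k=cam("wrist"); s=cam("side"); x=[k["im"][...,::-1],s["im"][200:350,230:430,::-1]]
cv2.imwrite("pics/w2.png",np.hstack([cv2.resize(x[0],(400,300)),cv2.resize(x[1],(400,300))]))
```

```text
(no output)
```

View pics/w2.png

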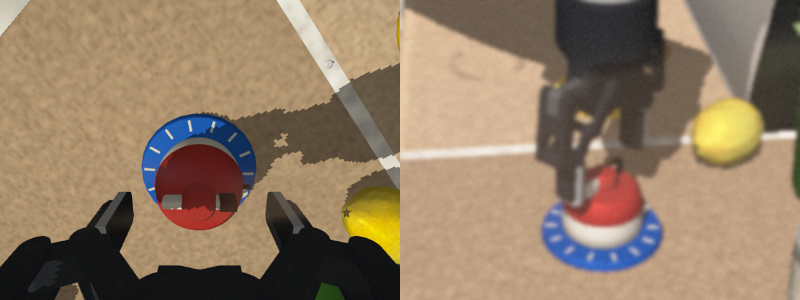

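The bar sits between the open fingers, white end at wrist-view (172,202) and black at (228,202). The side crop shows the near finger beside the white end, touching nothing. I'll go down 3 mm and close.

Request:
drive_effector(
  offsets=[
    [[0,0,0.003,0],[0,0,0.003,0],[0,0,0.003,0],[0,0,0.003,0],[0,0,0.003,0],[0,0,0.003,0],[0,0,0.003,0],[0,0,0.003,0],[0,0,0.003,0],[0,0,0.003,0]],
  ],
  finger_gap=0.03,
  grip_n=40,
)

```text
time_s: 4.6
position: [0.4825, -0.1255, 0.0687]
tool_rot: [0.342, 0.94, -0.0, -0.0]
force: [-5.1, 0.4, 8.8]
opening: 0.0466
grip_force: 46.1
```

Request:
drive_effector(
  offsets=[
    [[0,0,0,-0.07],[0,0,0,-0.14],[0,0,0,-0.21],[0,0,0,-0.28],[0,0,0,-0.35],[0,0,0,-0.42],[0,0,0,-0.49],[0,0,0,-0.56],[0,0,0,-0.63],[0,0,0,-0.7],[0,0,0,-0.77],[0,0,0,-0.84],[0,0,0,-0.87],[0,0,0,-0.87],[0,0,0,-0.87],[0,0,0,-0.87]],
  ],
)

```text
time_s: 6.2
position: [0.4821, -0.1264, 0.0687]
tool_rot: [-0.086, 0.996, -0.001, -0.001]
force: [-6.1, -2.9, 9.8]
opening: 0.0468
grip_force: 45.9
```

```bash
python3 go.py .4825 -.1255 .068 98
```

Run:
```python
from h import *
k=cam("wrist"); s=cam("side"); x=[k["im"][...,::-1],s["im"][200:350,230:430,::-1]]
cv2.imwrite("pics/w3.png",np.hstack([cv2.resize(x[0],(400,300)),cv2.resize(x[1],(400,300))]))
```

```text
6.2 [ 0.48214183 -0.12635132  0.0686677 ] yaw 99.89798335435155 shift [-0.0005004   0.00077831  0.00066534] turn 0.03312605868148084 zaxis [-0.00148212 -0.00213863 -0.99999661]
```

View pics/w3.png

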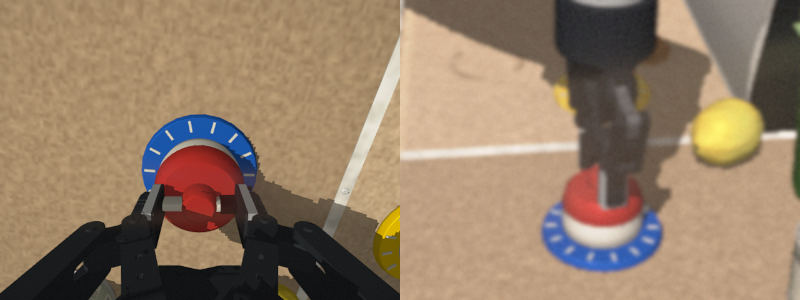

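The bar turned with the fingers and now lies along the closing line, at about 99°. I'll open, lift and look.

Request:
drive_effector(
  offsets=[
    [[0,0,0,0],[0,0,0,0],[0,0,0,0],[0,0,0,0],[0,0,0,0],[0,0,0,0],[0,0,0,0],[0,0,0,0],[0,0,-0.01,0],[0,0,-0.03,0],[0,0,-0.06,0],[0,0,-0.1,0],[0,0,-0.14,0],[0,0,-0.14,0],[0,0,-0.14,0],[0,0,-0.14,0]],
  ],
  finger_gap=0.085,
)

```text
time_s: 7.9
position: [0.4817, -0.125, 0.2064]
tool_rot: [-0.086, 0.996, 0.0, -0.001]
force: [0.6, -0.1, -0.4]
opening: 0.0852
grip_force: 0.0
```

Run:
```python
from h import *
k=cam("wrist"); t=cam("top"); x=[k["im"][...,::-1],t["im"][188:278,340:460,::-1]]
cv2.imwrite("pics/w4.png",np.hstack([cv2.resize(x[0],(400,300)),cv2.resize(x[1],(400,300))]))
cv2.imwrite("pics/w4b.png",cv2.resize(k["im"][150:300,220:420,::-1],(800,600),interpolation=cv2.INTER_CUBIC))
```

```text
(no output)
```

View pics/w4b.png

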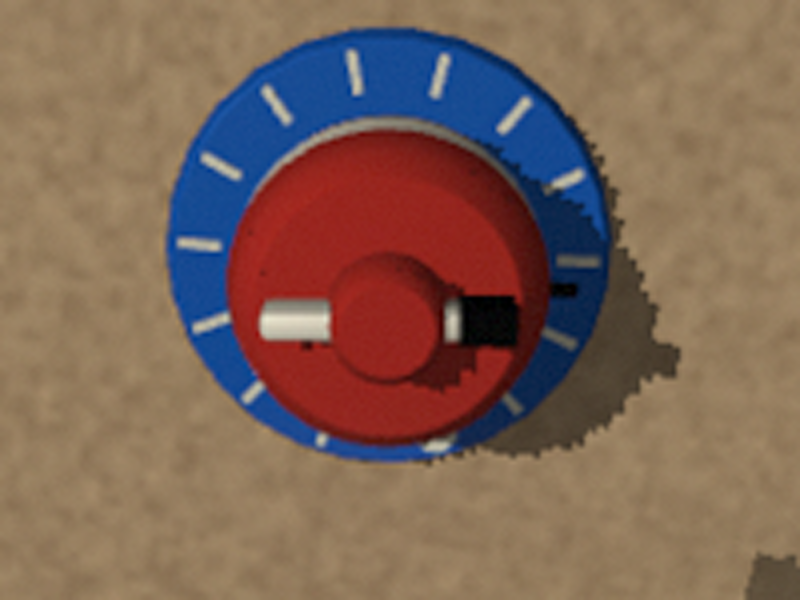

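The wrist crop shows the dot at (437,443), lines at (512,402), (560,338) and (580,262), and the black tip at (490,321) with the white end at (295,320). I'll compute the angles.

Run:
```python
from h import *
k=cam("wrist"); P=lambda a,b,z:onz(k,220+(a+.5)/4-.5,150+(b+.5)/4-.5,z)
ang=lambda p,c:np.degrees(np.arctan2(*(p-c)[1::-1]))
b=P(490,321,.056);w=P(295,320,.056);c=P(388,245,.008)
print(c,(b+w)/2,"grip",ang(b,w))
for q in [(437,443),(512,402),(560,338),(580,262),(568,181)]: print(ang(P(*q,.008),c))
```

```text
[ 0.47865732 -0.12651036  0.008     ] [ 0.48147837 -0.12491774  0.056     ] grip 99.52192026974457
23.306999232114258
47.37285474692392
70.80026891697266
94.64101643986285
119.8511000952718
```

```bash
python3 -c "
from station import bot, vision, observe
print(bot.job_done())"
```

```text
the job is handed in; nothing more can be done
None
```

I turned the blue timer from its first to its third click: its grip now measures 76° from the white dot, against 75° wanted. I let go, lifted clear and never touched the yellow timer. The job is handed in; the judge returned no verdict.

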